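# Complete the round case of check weights

### The arm

A 6-joint arm with a two-finger parallel gripper is mounted at the origin on a cart in front of the work surface, level with it; the furniture and walls round the work are solid. World frame = base frame: x ahead of the robot, y to its left, z up, the work surface at z = 0. Lengths are in m, angles in degrees, forces in N, time in s.
With the tool pointing down it reaches from about 0.425 to 0.95 m from the base axis. Payload 14.7 kg.
Tool frame: the origin (TCP) lies between the finger pads; the fingertips stand robot.tips_ahead ahead of it and the grasp point (between the pads) lies 5 mm behind it (robot.tips_ahead is the distance from the TCP to the fingertips, in m); z points along the fingers, y is the direction in which the jaws open and shut (so a half turn about z gives the same grasp; the last joint's range is limited). The gripper opens to 85 mm and grips with 20 to 120 N. Pads are 22 mm wide; open, the fingers measure 114 mm over their backs; the gripper's body (76 mm by 85 mm) begins 54 mm behind the grasp point. The pads swing forward as they close: fully open they stand 13 mm farther back than shut.
Start: joints at [-77.384, 27.513, 91.461, -0, 61.026, -2.67], TCP at [0.171, -0.627, 0.21] pointing down, gripper open.
Joint ranges: [-157.49, 157.49], [-46.99, 117.5], [13.45, 153.17], [-89.5, 269.5], [5.16, 153.95], [-167.48, 167.48]. Speed limits (degrees/s): [108.29, 108.29, 136.94, 172.46, 172.46, 172.46].

### API

Orientations are given as a 3x3 rotation matrix whose columns are the frame's x, y, z axes.
In Python, from bench import monitor, viewer, robot gives the robot as it stands. The module is installed in compiled form; this text tells all that it offers.
- The arm moves only by the tool arm_command, never from a script. Its argument "targets" is text: rows parted by semicolons, each of 7 numbers parted by spaces: the turn, a rotation vector about the tool's x, y, z scaled (see below), then the shift along the tool's x, y, z scaled (see below), then the gripper's target within -1 to 1 (fully open at 1, half-way at 0, shut at -1). In form: ax ay az tx ty tz grip; .... A call has 1 to 20 rows; each row shifts and turns the commanded pose from where the row before left it, along the tool's axes as they then stand; what a row does not reach is not made up. The controller multiplies each number of a shift by 50 mm and each number of a turn by 5 degrees. A row lasts 1/10 s, in which the tool goes at most 50 mm and 8.59 degrees, less where a joint would pass 70% of its speed; a pose out of reach is approached as far as the arm can. A call with a number of a shift or a turn outside -1 to 1 is refused whole. A call with a gripper value outside its range is refused whole. The fingers move at their own pace and stop on an object; "force" is the grip in N (left out, the last holds). Time passes only in rows, so rows that do not move let the fingers close. It gives the time, the measured TCP pose, the force and the opening at its end, in the units of the state.
- monitor.get_obs(): the state, without advancing time (a new reading comes with each control period).
- viewer.read_camera(name): name is "scene" or "side" or "wrist"; returns a dict with "color" (400x640x3 uint8, blue, green, red), "vfov" (degrees; the focal length in pixels is half the picture's height over the tangent of half this angle, whatever the lens; pixels are square), "cx", "cy" (the principal point, pixels), "R" (3x3) and "t" (3): a world point X has camera coordinates R X + t. Camera axes: x right, y down, z forward; pixel columns grow to the right and rows downward; lengths in m; the calibration is good to about 2 mm. The wrist camera is an equidistant fisheye: a pixel r from the principal point sees the ray r / f radians off the axis. A picture is of the moment at which its call begins. There is no depth.
- robot.finish_job(): hands the job in, once; it reports no verdict.
The state is a dict: "time": time; "joint_pos": joint angles; "qd": joint speeds; "joint_torque": joint torques, N m; "position": TCP position; "tcp_rot": TCP orientation; "contact_force": force on the tool from outside, world axes, zero at the start; "wrist_torque": the same for the moment, N m; "gripper_width": finger opening in m.
Only numpy, scipy, OpenCV 4.12 (cv2) and the standard library are available. Lean on these libraries where they do the work, as an engineer would, in place of code of your own. Each camera call takes 0.05 s, during which the arm holds its last target.

### The job

Two check weights of this set were left out on the worktop. Put them back into the round grey case, standing upright on its floor, one in the empty middle place and one in the gap in the ring, so that all seven stand in their hexagonal pattern. The thicker and the thinner weight nearby belong to other sets.

Things in the scene. Friction and masses are not known exactly. Their poses are not given: they have to be found in the camera images.
- weight_a_mid (a point): Loose steel check weight, 0.3-0.5 kg: round body 38 mm across, 45 mm high, with a straight knob 18 mm across on top, 85 mm high in all, like the five in the case. Point: on its axis, 42.5 mm above its underside; z up. Grip the knob (3 to 42 mm above the point) from above, any yaw. Not wanted: a thicker weight (60 across, 98 high) and a thinner one (24 across, 66 high), 80 mm or more away.
- weight_b_mid (a point): The twin of weight_a, the same in size and mass (body 38 mm across and 45 high, knob 18 across, 85 high in all). Point: on its axis, 42.5 mm above its underside; z up. Either weight may go to either place.
- place_middle (a point): Middle place of the fixed round grey case (164 mm across, wall 30 high), a dark disc 42 across. Point: its centre, on the case's floor, 8 mm above the worktop. z up, x towards the gap in the ring. Five fixed weights stand 50 mm away, at 60, 120, 180, 240, 300 degrees from x: bodies to 53 mm, knobs to 93 mm above the worktop. Fingers closing along y pass between the knobs.
- place_ring (a point): Gap in the case's ring of weights, a dark disc 42 mm across, 50 mm from place_middle along x. Point: its centre, on the case's floor, 8 mm above the worktop. x outward from the case's middle, z up. Neighbours' axes 50 mm away at 120 and 240 degrees from x, the wall's inner face 27 mm away along +x. Fingers closing along y pass clear of the knobs.

How it is judged:
By the outcome, as a careful person would: the job done as asked, in the order asked, and still so for the second after the job is handed in, with the robot touching nothing.
It also fails if it takes over 58 s, if anything falls off the work surface, if the arm or the gripper's body presses on something with over 40 N, if the wrist force passes 120 N, or if a joint passes its speed limit or range.

## Working session

There is one attempt and no reset: what is moved stays moved. The work goes in short steps, Python scripts to look and compute and a tool call to move; the robot and the scene stay as the last step left them, time stands still between calls to the robot, and variables do not carry over. Pictures are saved under pics/ and viewed, and the job is handed in when it is done.

Besides the shell and the picture viewer there is one more tool, called as name(argument=value, ...) on one line, values as JSON. arm_command: Moves the arm, as the interface text tells. Shifts and turns lie within -1 to 1; 1 stands for 50 mm of shift or 5 degrees of turn. Its arguments: {"type":"object","properties":{"targets":{"type":"string"},"force":{"type":"number"}},"required":["targets"]}

```bash
mkdir -p pics
python3 - <<'E'
from bench import monitor, viewer, robot
import cv2,numpy as np
o=monitor.get_obs()
for k,v in o.items(): print(k,np.round(v,4).tolist())
print(robot.tips_ahead)
for n in ["scene","side","wrist"]:
    c=viewer.read_camera(n); cv2.imwrite(f"pics/{n}0.png",c["color"]); print(n,c["vfov"],c["cx"],c["cy"],np.round(c["R"],3).tolist(),np.round(c["t"],3))
E
```

```text
time 0.0
joint_pos [-77.3831, 27.5474, 91.4936, 0.0025, 61.0251, -2.6683]
qd [0.0559, -0.0358, -0.0023, -0.0168, 0.0709, 0.0735]
joint_torque [-0.0044, -95.0655, -43.0187, -0.0003, 0.0122, 0.0]
position [0.1713, -0.6266, 0.2092]
tcp_rot [[0.9646, 0.2636, -0.0002], [0.2636, -0.9646, 0.0011], [0.0001, -0.0011, -1.0]]
contact_force [-0.0292, 0.3195, 0.2262]
wrist_torque [0.038, -0.0228, -0.007]
gripper_width 0.0851
0.014
scene 47.076424130209354 311.83563739708643 195.81578458826144 [[-0.722, -0.692, -0.019], [-0.482, 0.522, -0.704], [0.497, -0.499, -0.71]] [0.38  0.268 0.806]
side 57.60718240516865 324.68420447905913 200.39689184710056 [[-0.989, -0.147, -0.009], [-0.076, 0.561, -0.824], [0.126, -0.815, -0.566]] [0.499 0.088 0.845]
wrist 65.70646984690485 317.6025063458746 202.81292523507176 [[0.263, -0.965, -0.002], [-0.914, -0.249, 0.319], [-0.308, -0.082, -0.948]] [-0.65  -0.041  0.381]
```

View pics/scene0.png

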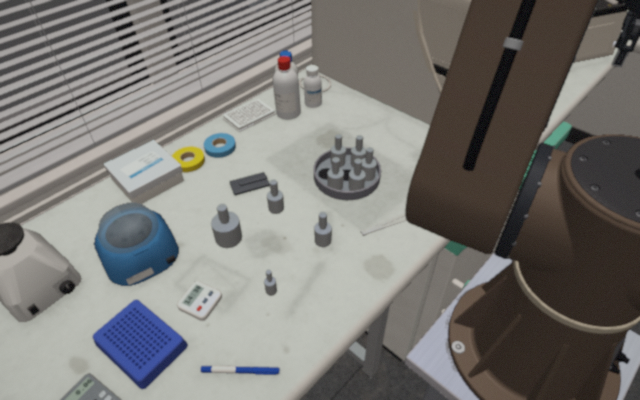

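View pics/side0.png

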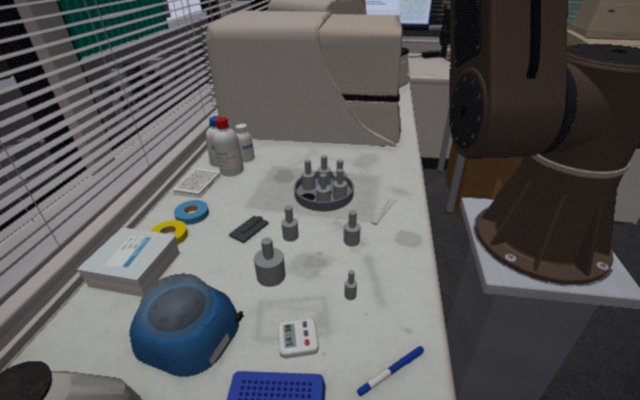

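View pics/wrist0.png

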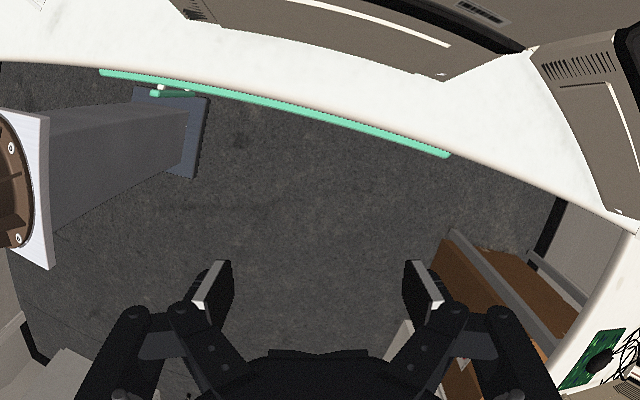

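The scene view shows the loose weights at about (275,197) and (323,230), the thick one at (227,227), the thin one at (270,283) and the case at (347,172). The side view agrees: loose weights at (289,222) and (352,228), case at (323,185). I'll zoom in to measure.

```bash
cat > h.py <<'E'
import numpy as np,cv2
from bench import monitor, viewer, robot
def ray(c,u,v):
    f=200/np.tan(np.radians(c["vfov"]/2)); R=np.array(c["R"]);t=np.array(c["t"])
    d=np.array([(u-c["cx"])/f,(v-c["cy"])/f,1.])
    if c.get("fish"):
        r=np.hypot(d[0],d[1]); d=np.array([d[0]/r*np.sin(r),d[1]/r*np.sin(r),np.cos(r)])
    return -R.T@t, R.T@d
def onz(c,u,v,z):
    o,d=ray(c,u,v); return o+d*(z-o[2])/d[2]
def proj(c,X):
    f=200/np.tan(np.radians(c["vfov"]/2)); p=np.array(c["R"])@X+np.array(c["t"])
    if c.get("fish"):
        th=np.arctan2(np.hypot(p[0],p[1]),p[2]); n=p[:2]/np.hypot(p[0],p[1]); return n*th*f+[c["cx"],c["cy"]]
    return p[:2]/p[2]*f+[c["cx"],c["cy"]]
def cam(n):
    c=viewer.read_camera(n); c["fish"]=n=="wrist"; return c
def crop(c,x,y,w,h,s,name):
    cv2.imwrite("pics/"+name,cv2.resize(c["color"][y:y+h,x:x+w],None,fx=s,fy=s,interpolation=cv2.INTER_CUBIC))
E
python3 - <<'E'
from h import *
crop(cam("scene"),255,120,130,140,5.6 and 4,"s1.png")
crop(cam("side"),265,145,110,110,5,"d1.png")
E
```

```text
(no output)
```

View pics/s1.png

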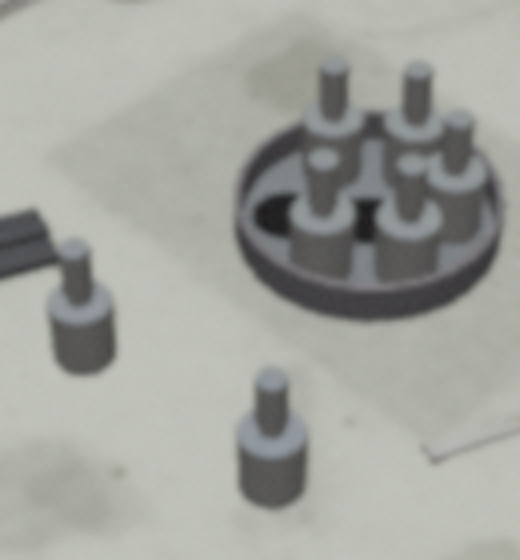

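View pics/d1.png

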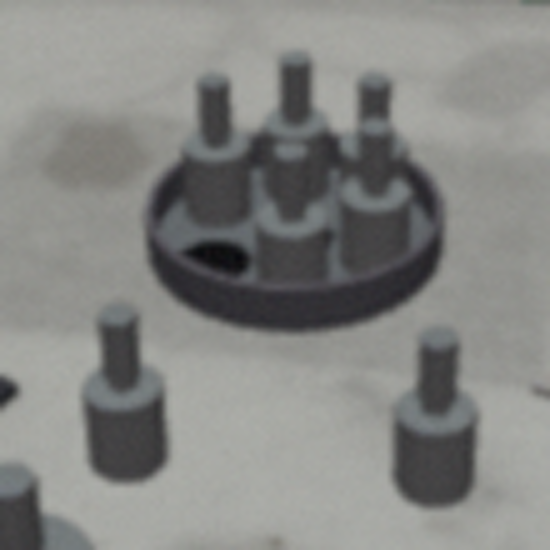

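In the crops, knob tops are clear: loose A at (74,248) and B (271,378) in the scene crop, and (117,313) and (438,337) in the side crop. All five case knobs are visible in both, so I'll cast rays to the knob-top heights.

```bash
cat > m.py <<'E'
from h import *
s=cam("scene");d=cam("side")
S=lambda p:(255+p[0]/4-.4,120+p[1]/4-.4)
D=lambda p:(265+p[0]/5-.4,145+p[1]/5-.4)
def tri(ps,pd):
    a,u=ray(s,*ps);b,v=ray(d,*pd)
    k=np.linalg.lstsq(np.c_[u,-v],b-a,rcond=None)[0]
    return (a+u*k[0]+b+v*k[1])/2
for n,a,b in [("A",(74,248),(117,313)),("B",(271,378),(438,337))]:
    print(n,onz(s,*S(a),.085).round(4),onz(d,*D(b),.085).round(4),tri(S(a),D(b)).round(4))
P=[(334,66),(418,71),(460,120),(412,163),(324,158)]
Q=[(213,80),(294,59),(374,81),(376,127),(291,150)]
X=np.array([onz(s,*S(p),.093) for p in P]);Y=np.array([onz(d,*D(p),.093) for p in Q])
from scipy.optimize import least_squares
print(X.round(4)[:,:2].tolist());print(Y.round(4)[:,:2].tolist())
# order around: match to hexagon; find gap direction = minus of mean offset
for nm,Z in (("s",X),("d",Y)):
    # mean of 5 = c - 10mm*gapdir ; fit
    def pred(q,n):
        a=q[2]+np.radians([60,120,180,240,300]); return np.c_[q[0]+.05*np.cos(a),q[1]+.05*np.sin(a)]
    best=None
    for a0 in np.radians(range(0,360,20)):
        def f(q):
            p=pred(q,5); D2=np.linalg.norm(p[:,None]-Z[None,:,:2],axis=2); return D2.min(1).tolist()+D2.min(0).tolist()
        r=least_squares(f,[*Z[:,:2].mean(0),a0])
        if best is None or r.cost<best.cost: best=r
    q=best.x; print(nm,q[:2].round(4),np.degrees(q[2])%360,"res mm",np.round(np.array(best.fun)*1e3,1), "ring",(q[:2]+.05*np.array([np.cos(q[2]),np.sin(q[2])])).round(4))
E
python3 m.py
```

```text
A [0.5733 0.0706 0.085 ] [0.5758 0.0738 0.085 ] [0.5776 0.0671 0.08  ]
B [0.43  0.068 0.085] [0.4328 0.0724 0.085 ] [0.4334 0.0643 0.0792]
[[0.5683, -0.136], [0.5285, -0.1658], [0.4818, -0.1471], [0.478, -0.0996], [0.517, -0.0696]]
[[0.571, -0.1317], [0.5317, -0.1611], [0.4856, -0.1418], [0.479, -0.0929], [0.5185, -0.0643]]
s [ 0.5227 -0.1176] 37.08382402554927 res mm [1.7 2.  1.2 1.4 1.2 1.2 1.4 1.2 2.  1.7] ring [ 0.5626 -0.0874]
d [ 0.5251 -0.1123] 37.320338749076065 res mm [1.6 0.1 0.9 0.8 0.3 0.3 0.8 0.9 0.1 1.6] ring [ 0.5649 -0.082 ]
```

Run:
```python
from h import *
s=cam("scene");d=cam("side");w=cam("wrist")
print("machine corner",onz(d,400,141,0),onz(d,330,138,0), onz(w,190,20,0),onz(w,445,80,0))
print("thick",onz(s,223,210,.098),onz(d,267,243,.098),"thin",onz(s,269,272,.066),onz(d,350.5,273,.066))
o=monitor.get_obs();T=o["tcp_rot"]
print("cam in tool",np.array(T).T@(-np.array(w["R"]).T@w["t"]-o["position"]), np.array(w["R"])@T)
# rows to (0.48,-0.03,.25)
print("tool shift",np.array(T).T@(np.array([.49,-.03,.28])-o["position"]))
```

```text
machine corner [ 0.30939757 -0.48726728  0.        ] [ 0.55723204 -0.48030066  0.        ] [ 0.31943191 -0.42172205  0.        ] [ 0.32617956 -0.74930799  0.        ]
thick [0.57561863 0.20393015 0.098     ] [0.58346801 0.21125637 0.098     ] thin [0.41548779 0.22915534 0.066     ] [0.4212928  0.23584901 0.066     ]
cam in tool [ 0.081522   0.0006815 -0.1637574] [[-1.12984782e-03  9.99998865e-01  9.96723972e-04]
 [-9.47869087e-01 -7.53333511e-04 -3.18659106e-01]
 [-3.18657993e-01 -1.30480014e-03  9.47868863e-01]]
tool shift [ 0.46471294 -0.4918322  -0.07017137]
```

The beige machine starts at about x 0.31, y −0.45. I'll turn the tool first and then pass well inside it.

arm_command(targets="0 0 -0.88 0 0 0 1;0 0 -0.88 0 0 0 1;0 0 -0.88 0 0 0 1;0 0 -0.88 0 0 0 1;0 0 -0.88 0 0 0 1;0 0 0 0.36 -0.47 -0.2 1;0 0 0 0.36 -0.47 -0.2 1;0 0 0 0.36 -0.47 -0.2 1;0 0 0 0.36 -0.47 -0.2 1;0 0 0 0.36 -0.47 -0.2 1;0 0 0 0.36 -0.47 -0.2 1;0 0 0 0.56 -0.08 0 1;0 0 0 0.56 -0.08 0 1;0 0 0 0.56 -0.08 0 1;0 0 0 0.56 -0.08 0 1", force=40)

```text
time: 2.0
position: [0.2519, -0.368, 0.2701]
tcp_rot: [[0.796, 0.606, 0.0], [0.606, -0.796, -0.001], [-0.0, 0.001, -1.0]]
contact_force: [-0.8, 0.0, -0.3]
gripper_width: 0.0854
```

arm_command(targets="0 0 0 0.6 -0.08 0 0;0 0 0 0.6 -0.08 0 0;0 0 0 0.6 -0.08 0 0;0 0 0 0.6 -0.08 0 0;0 0 0 0.6 -0.08 0 0;0 0 0 0.6 -0.08 0 0;0 0 0 0.6 -0.08 0 0;0 0 0 0.6 -0.08 0 0;0 0 0 0 0 0 0;0 0 0 0 0 0 0")

```text
time: 3.0
position: [0.423, -0.1975, 0.2698]
tcp_rot: [[0.795, 0.607, -0.0], [0.607, -0.795, -0.0], [-0.0, -0.0, -1.0]]
contact_force: [-0.1, -0.1, -0.4]
gripper_width: 0.0427
```

Run:
```python
from h import *
w=cam("wrist");cv2.imwrite("pics/w2.png",w["color"]); np.savez("w2.npz",**{k:np.array(v) for k,v in w.items()})
o=monitor.get_obs();print(o["position"],o["time"],o["gripper_width"],proj(w,np.array([.524,-.115,.008])),proj(w,np.array([.575,.071,.085])),proj(w,np.array([.431,.07,.085])))
```

```text
[ 0.42260674 -0.19799147  0.26979304] 3.05 0.042599600197984644 [314.38616574  66.93179636] [215.4284507  -52.05253009] [146.86258117  43.70035159]
```

View pics/w2.png

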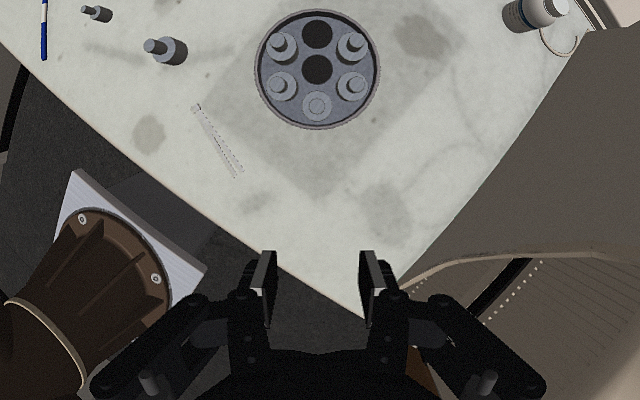

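The wrist view shows the case: middle disc at about (317,69), gap at (317,33), fixed weights around them. Loose B's knob top is near (152,46). I'll measure the dark discs by mask.

Run:
```python
from h import *
z=np.load("w2.npz"); w={k:(z[k] if z[k].ndim else z[k].item()) for k in z}
g=w["color"].max(2)[0:140,240:400]
g=cv2.GaussianBlur(g,(3,3),0)
m=(g<62).astype(np.uint8)
n,l,st,ce=cv2.connectedComponentsWithStats(m)
for i in range(1,n):
    if st[i,4]>150:
        u,v=ce[i]+[240,0]; p=onz(w,u,v,.008); print(st[i],u,v,p.round(4))
crop(w,120,0,270,140,2.9,"w2c.png")
# rim circle fit at z=.03, knobs
crop(w,240,0,150,140,4,"w2d.png")
```

```text
[ 18  11 119 103 770] 320.6844155844156 42.811688311688314 [ 0.5561 -0.1011  0.008 ]
[ 62  20  30  28 675] 316.68148148148146 33.75111111111111 [ 0.5632 -0.089   0.008 ]
[ 62  55  30  29 694] 316.5749279538905 69.07636887608069 [ 0.5234 -0.1191  0.008 ]
```

View pics/w2d.png

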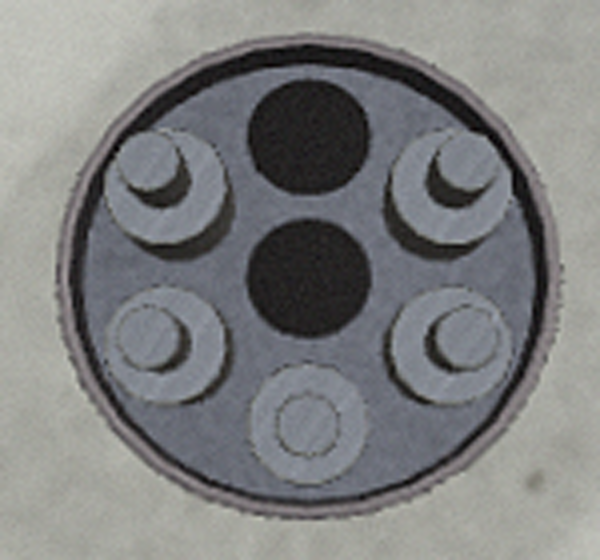

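arm_command(targets="0 0 0 0.49 -0.56 0 0;0 0 0 0.49 -0.56 0 0;0 0 0 0.49 -0.56 0 0;0 0 0 0.49 -0.56 0 0;0 0 0 0 0 0 0;0 0 0 0 0 0 0;0 0 0 0 0 0 0")

```text
time: 3.75
position: [0.4329, -0.0505, 0.2699]
tcp_rot: [[0.796, 0.605, 0.0], [0.605, -0.796, -0.0], [-0.0, 0.0, -1.0]]
contact_force: [-0.2, 0.7, -0.5]
gripper_width: 0.0427
```

Run:
```python
from h import *
w=cam("wrist");cv2.imwrite("pics/w3.png",w["color"]); np.savez("w3.npz",**{k:np.array(v) for k,v in w.items()})
o=monitor.get_obs();print(o["position"],o["time"],proj(w,np.array([.575,.071,.085])),proj(w,np.array([.431,.07,.085])))
```

```text
[ 0.43287148 -0.05064948  0.26983411] 3.8 [307.60563558  11.63385617] [232.21933927 113.62259315]
```

View pics/w3.png

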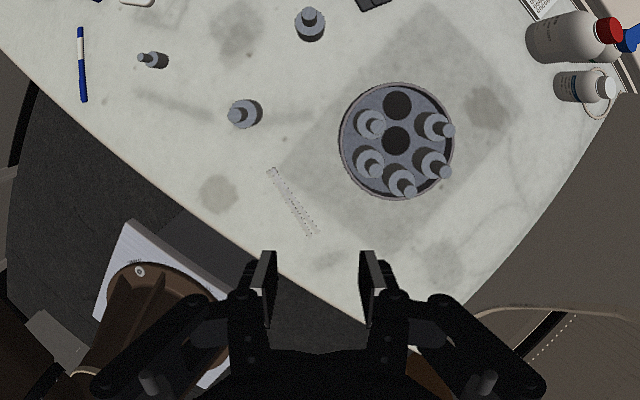

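A is at about (310,20), B at (243,113), and the case's middle and gap discs at (395,140) and (397,106). I'll zoom in for the knob tops.

Run:
```python
from h import *
z=np.load("w3.npz"); w={k:(z[k] if z[k].ndim else z[k].item()) for k in z}
a=cv2.resize(w["color"][0:50,285:335],None,fx=8,fy=8,interpolation=cv2.INTER_CUBIC)
b=cv2.resize(w["color"][90:140,215:265],None,fx=8,fy=8,interpolation=cv2.INTER_CUBIC)
cv2.imwrite("pics/w3c.png",np.hstack([a,b]))
g=cv2.GaussianBlur(w["color"].max(2)[80:205,335:460],(3,3),0)
m=(g<62).astype(np.uint8)
n,l,st,ce=cv2.connectedComponentsWithStats(m)
for i in range(1,n):
    if st[i,4]>150:
        u,v=ce[i]+[335,80]; p=onz(w,u,v,.008); print(st[i],u,v,p.round(4))
```

```text
[ 64   6  47  31 175] 427.63428571428574 99.11428571428571 [ 0.5996 -0.118   0.008 ]
[ 48  11  28  29 646] 396.59752321981426 105.10371517027863 [ 0.5629 -0.0887  0.008 ]
[ 79  33  17  26 206] 420.46601941747576 123.81553398058253 [ 0.5653 -0.1324  0.008 ]
[ 47  46  28  29 632] 395.3544303797468 140.44303797468353 [ 0.5233 -0.1189  0.008 ]
[ 77  67  21  26 222] 419.536036036036 157.1891891891892 [ 0.5278 -0.1629  0.008 ]
[ 47  84  21  23 187] 389.4598930481283 171.8983957219251 [ 0.4831 -0.1415  0.008 ]
```

View pics/w3c.png

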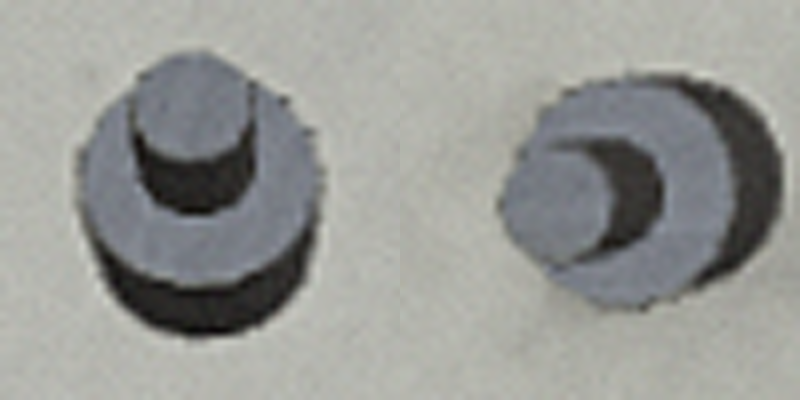

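Run:
```python
from h import *
z=np.load("w3.npz"); w={k:(z[k] if z[k].ndim else z[k].item()) for k in z}
for n,t,b in (("A",(308.6,12.8),(309.6,22.6)),("B",(234.1,115.1),(243.2,113.3))):
    print(n,onz(w,*t,.085).round(4),onz(w,*b,.045).round(4))
o=monitor.get_obs();T=np.array(o["tcp_rot"])
p=o["position"]
B=onz(w,234.1,115.1,.085)
print(T.T@(np.array([B[0],B[1],.0675])-p),p)
```

```text
A [0.5745 0.0692 0.085 ] [0.5735 0.0684 0.045 ]
B [0.4309 0.0672 0.085 ] [0.4319 0.0665 0.045 ]
[ 0.06965177 -0.09509849  0.20230468] [ 0.43287148 -0.05064948  0.26983411]
```

arm_command(targets="0 0 0 0.47 -0.63 0 0;0 0 0 0.47 -0.63 0 0;0 0 0 0.46 -0.63 0 0;0 0 0 0 0 0.5 0;0 0 0 0 0 0.5 0;0 0 0 0 0 0.5 0;0 0 0 0 0 0.5 0;0 0 0 0 0 0.5 0;0 0 0 0 0 0.5 0;0 0 0 0 0 0 0;0 0 0 0 0 0 0")

```text
time: 4.9
position: [0.4315, 0.0674, 0.12]
tcp_rot: [[0.796, 0.605, -0.001], [0.605, -0.796, -0.0], [-0.001, -0.001, -1.0]]
contact_force: [0.9, -0.8, 0.2]
gripper_width: 0.0429
```

Run:
```python
from h import *
w=cam("wrist");cv2.imwrite("pics/w4.png",w["color"])
o=monitor.get_obs();print(o["position"],o["time"],proj(w,np.array([.4314,.067,.085])))
```

```text
[0.43206162 0.06757324 0.12060749] 4.95 [317.69570761 223.069922  ]
```

View pics/w4.png

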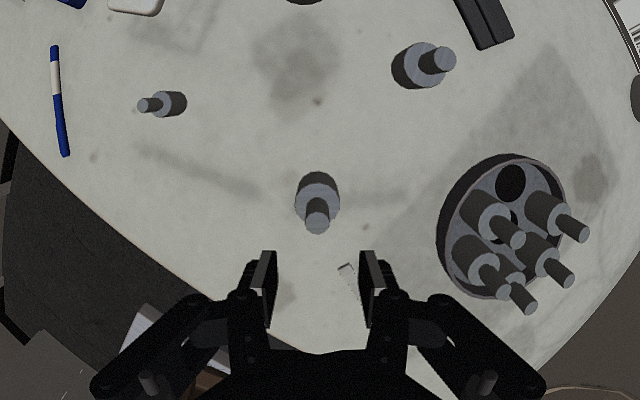

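The knob top is at (317,222), against a prediction of (318,223), and it's centred between the pads. I'll descend and grip.

arm_command(targets="0 0 0 0 0 0.4 0;0 0 0 0 0 0.4 0;0 0 0 0 0 0.25 0;0 0 0 0 0 0 0;0 0 0 0 0 0 -1;0 0 0 0 0 0 -1;0 0 0 0 0 0 -1;0 0 0 0 0 0 -1;0 0 0 0 0 0 -1;0 0 0 0 0 0 -1;0 0 0 0 0 0 -1", force=50)

```text
time: 6.05
position: [0.4314, 0.0681, 0.0673]
tcp_rot: [[0.796, 0.606, 0.0], [0.606, -0.796, 0.0], [0.0, 0.0, -1.0]]
contact_force: [0.6, -0.5, 0.0]
gripper_width: 0.0
```

The fingers shut to 0, so the grasp missed. I'll look at what happened.

Run:
```python
from h import *
w=cam("wrist");cv2.imwrite("pics/w5.png",w["color"])
crop(cam("side"),290,140,120,110,5,"d5.png")
o=monitor.get_obs();print(o["position"],o["time"],o["gripper_width"])
```

```text
[0.43140727 0.06811288 0.06727717] 6.15 0.0003038896106660573
```

View pics/w5.png

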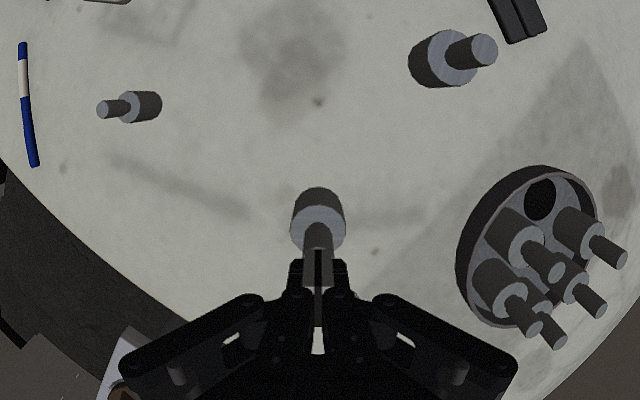

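View pics/d5.png

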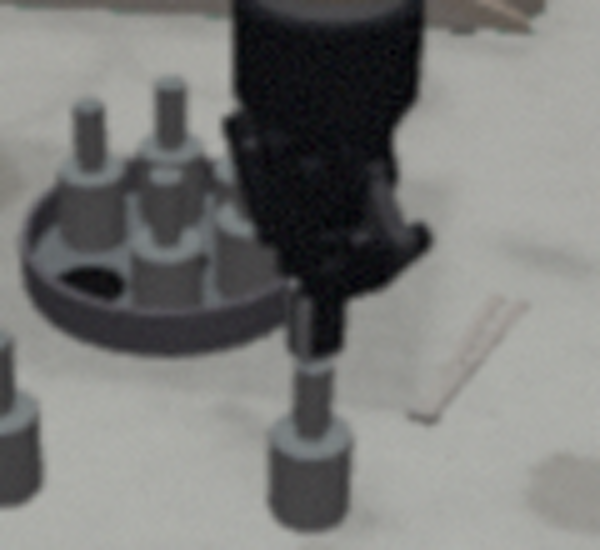

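The knob stands in front of (tool +x of) the closed fingers, so the real fingers aren't where the reported TCP says. I'll triangulate the fingertip from the wrist and side views.

Run:
```python
from h import *
w=cam("wrist");d=cam("side");s=cam("scene")
crop(w,260,180,120,160,4.5 and 4,"w5c.png"); crop(s,270,150,110,110,5,"s5.png")
o=monitor.get_obs();T=np.array(o["tcp_rot"]);p=np.array(o["position"])
for n,c in (("w",w),("d",d),("s",s)):
    print(n,"TCP",proj(c,p).round(1),"tip",proj(c,p+T@[0,0,.014]).round(1),"knobtop",proj(c,np.array([.4314,.067,.085])).round(1))
```

```text
w TCP [317.2 245.2] tip [317.3 235.3] knobtop [318.8 260.9]
d TCP [352.7 217.4] tip [352.5 222.4] knobtop [353.1 210.6]
s TCP [321.8 219.6] tip [321.8 224.1] knobtop [322.2 213.5]
```

View pics/w5c.png

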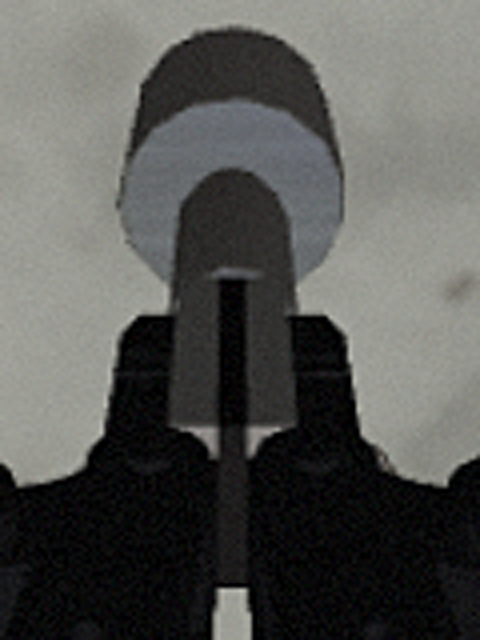

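View pics/s5.png

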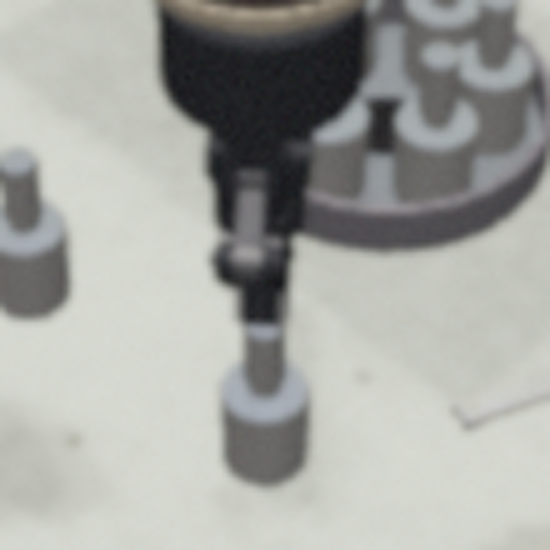

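The scene view shows the closed fingers directly above the knob, with the tips at about z 0.09 instead of 0.053. So the fingers reach roughly 35–40 mm less than the stated TCP implies; the lateral position is right and nothing was touched. I'll open and go down 30 mm with a check.

arm_command(targets="0 0 0 0 0 0 0;0 0 0 0 0 0 0;0 0 0 0 0 0 0;0 0 0 0 0 0 0;0 0 0 0 0 0 0;0 0 0 0 0 0.2 0;0 0 0 0 0 0.2 0;0 0 0 0 0 0.2 0;0 0 0 0 0 0 0")

```text
time: 7.2
position: [0.4304, 0.068, 0.0357]
tcp_rot: [[0.796, 0.606, -0.003], [0.606, -0.796, -0.0], [-0.002, -0.001, -1.0]]
contact_force: [-0.2, -0.9, 0.0]
gripper_width: 0.0426
```

```bash
cat > look.py <<'E'
import sys
from h import *
t=sys.argv[1]
w=cam("wrist");d=cam("side");s=cam("scene")
u=[int(a) for a in sys.argv[2:]] or [260,170,290,140,265,150]
f=lambda c,x,y:cv2.resize(c["color"][y:y+120,x:x+120],(264,264),interpolation=cv2.INTER_CUBIC)
im=np.hstack([f(w,u[0],u[1]),f(d,u[2],u[3]),f(s,u[4],u[5])])
cv2.imwrite(f"pics/{t}.png",im)
o=monitor.get_obs();print(np.round(o["position"],4),o["time"],round(o["gripper_width"],4),np.round(o["contact_force"],1))
E
python3 look.py l6
```

```text
[0.4313 0.0681 0.0371] 7.35 0.0428 [-0.4 -0.4  0.6]
```

View pics/l6.png

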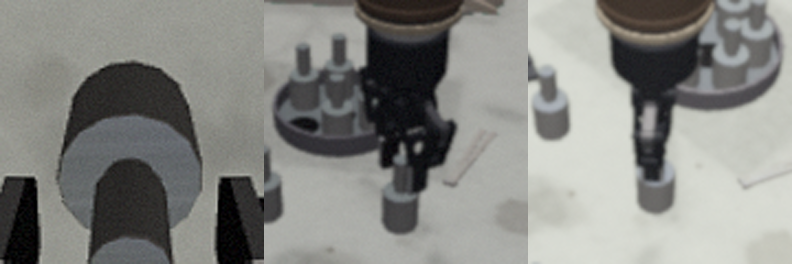

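The knob is now between the pads, with overlap of about 25 mm. Closing here.

arm_command(targets="0 0 0 0 0 0 -1;0 0 0 0 0 0 -1;0 0 0 0 0 0 -1;0 0 0 0 0 0 -1;0 0 0 0 0 0 -1;0 0 0 0 0 0 -1", force=60)

```text
time: 7.95
position: [0.4317, 0.0682, 0.0378]
tcp_rot: [[0.796, 0.606, 0.001], [0.606, -0.796, 0.0], [0.001, 0.0, -1.0]]
contact_force: [-1.3, 1.3, 5.4]
gripper_width: 0.0159
```

```bash
python3 look.py l7
```

```text
[0.4317 0.0682 0.0378] 8.1 0.0163 [-1.2  1.3  4.6]
```

View pics/l7.png

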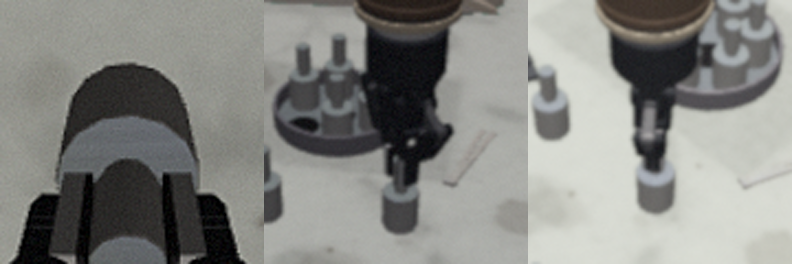

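arm_command(targets="0 0 0 0 0 -0.2 -1;0 0 0 0 0 -0.4 -1;0 0 0 0 0 -0.5 -1;0 0 0 0 0 -0.5 -1;0 0 0 0 0 -0.5 -1;0 0 0 0 0 -0.4 -1;0 0 0 0 0 0 -1;0 0 0 0 0 0 -1")

```text
time: 8.9
position: [0.4314, 0.0681, 0.1624]
tcp_rot: [[0.796, 0.606, 0.001], [0.606, -0.796, 0.0], [0.001, 0.0, -1.0]]
contact_force: [-0.2, -0.5, -5.3]
gripper_width: 0.0162
```

```bash
python3 look.py l8
```

```text
[0.4306 0.068  0.1613] 9.05 0.016 [-0.2  0.2 -5.5]
```

View pics/l8.png

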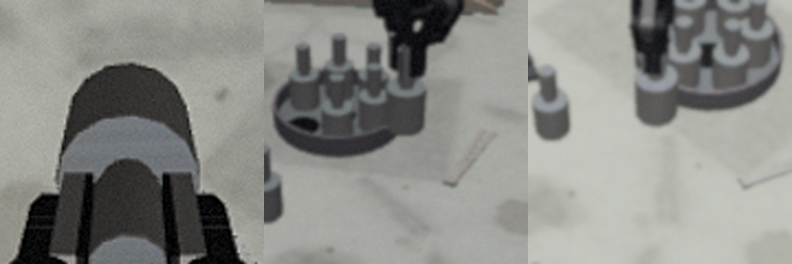

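Held, unchanged relative to the pads, about 0.5 kg. Moving over the middle place.

arm_command(targets="0 0 0 -0.05 0.26 0 -1;0 0 0 -0.1 0.51 0 -1;0 0 0 -0.1 0.51 0 -1;0 0 0 -0.1 0.51 0 -1;0 0 0 -0.1 0.51 0 -1;0 0 0 -0.1 0.51 0 -1;0 0 0 -0.1 0.51 0 -1;0 0 0 -0.1 0.51 0 -1;0 0 0 -0.05 0.26 0 -1;0 0 0 0 0 0 -1;0 0 0 0 0 0 -1;0 0 0 0 0 0 -1")

```text
time: 10.25
position: [0.5228, -0.1181, 0.162]
tcp_rot: [[0.795, 0.606, -0.001], [0.606, -0.795, 0.0], [-0.001, -0.001, -1.0]]
contact_force: [-0.2, 0.8, -5.5]
gripper_width: 0.0161
```

```bash
python3 look.py l9 260 150 265 120 290 110
python3 - <<'E'
from h import *
cv2.imwrite("pics/w9.png",cam("wrist")["color"])
P=[np.array(monitor.get_obs()["position"]) for _ in range(3)];print(P)
E
```

```text
[ 0.5232 -0.1182  0.1623] 10.4 0.0163 [ 0.1  0.7 -4.8]
[array([ 0.5233234 , -0.11823843,  0.16238924]), array([ 0.5233234 , -0.11823843,  0.16238924]), array([ 0.5233234 , -0.11823843,  0.16238924])]
```

View pics/l9.png

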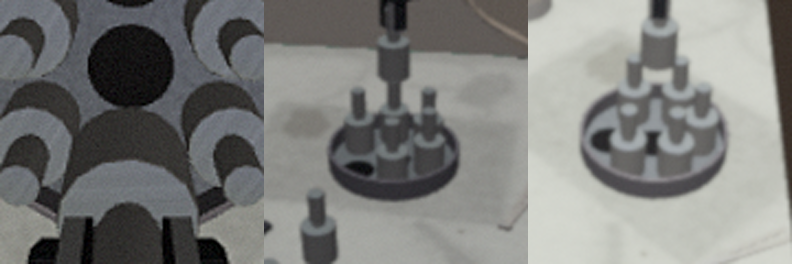

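View pics/w9.png

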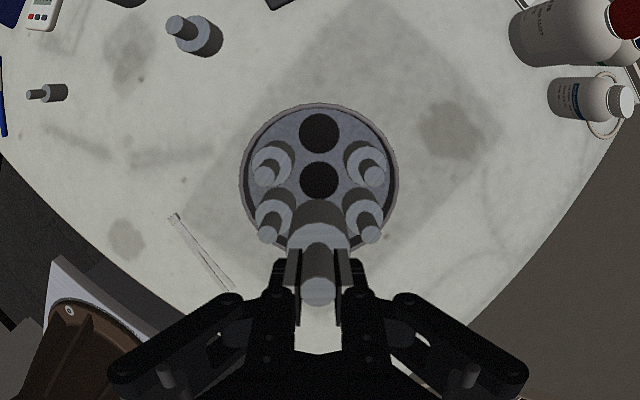

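Aligned: the weight is behind the middle disc, with free lanes between the knobs. Descending in line.

arm_command(targets="0 0 0 0 -0.0 0.3 -1;0 0 0 0 0 0.4 -1;0 0 0 0 0 0.4 -1;0 0 0 0 0 0.4 -1;0 0 0 0 0 0.3 -1;0 0 0 0 0 0.2 -1;0 0 0 0 0 0.1 -1;0 0 0 0 0 0 -1")

```text
time: 11.25
position: [0.5234, -0.1187, 0.0571]
tcp_rot: [[0.796, 0.606, -0.0], [0.606, -0.796, 0.0], [-0.0, -0.0, -1.0]]
contact_force: [0.9, -0.4, -4.7]
gripper_width: 0.0165
```

```bash
python3 look.py l10 260 150 265 120 290 110
```

```text
[ 0.524  -0.1189  0.058 ] 11.4 0.0165 [-0.3  0.3 -4.4]
```

View pics/l10.png

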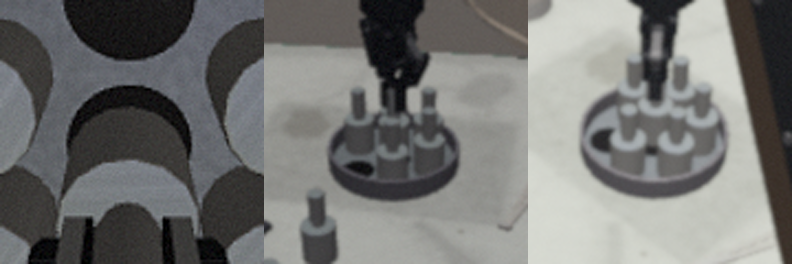

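arm_command(targets="0 0 0 0 0 0.1 -1;0 0 0 0 0 0.08 -1;0 0 0 0 0 0.04 -1;0 0 0 0 0 0.02 -1;0 0 0 0 0 0 -1;0 0 0 0 0 0 -1")

```text
time: 12.0
position: [0.5236, -0.1188, 0.0458]
tcp_rot: [[0.796, 0.606, 0.0], [0.606, -0.796, -0.0], [0.0, 0.0, -1.0]]
contact_force: [-2.8, 0.7, 9.7]
gripper_width: 0.0161
```

```bash
python3 look.py l11 260 150 265 120 290 110
```

```text
[ 0.5235 -0.1188  0.0458] 12.15 0.0159 [-3.7  1.1  8.9]
```

View pics/l11.png

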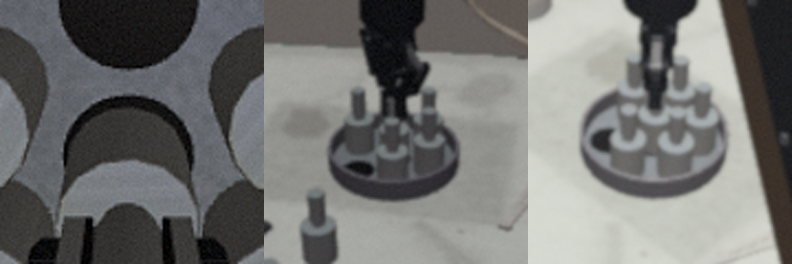

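The weight stands on the floor (force flipped from −5 to +9.7 N) and its dark rim shows evenly, so it's centred. Releasing and backing up.

arm_command(targets="0 0 0 0 0 0 -0.2;0 0 0 0 0 0 -0.2;0 0 0 0 0 0 -0.2;0 0 0 0 0 0 -0.2;0 0 0 0 0 -0.2 -0.2;0 0 0 0 0 -0.4 -0.2;0 0 0 0 0 -0.5 -0.2;0 0 0 0 0 -0.5 -0.2;0 0 0 0 0 -0.5 -0.2;0 0 0 0 0 -0.5 -0.2;0 0 0 0 0 -0.5 0;0 0 0 0 0 -0.5 0;0 0 0 0 0 0 0")

```text
time: 13.45
position: [0.5252, -0.1193, 0.2292]
tcp_rot: [[0.796, 0.606, 0.005], [0.606, -0.796, -0.002], [0.003, 0.004, -1.0]]
contact_force: [-0.0, -0.5, -0.8]
gripper_width: 0.0423
```

```bash
python3 look.py l12 260 150 265 120 290 110;python3 - <<'E'
from h import *
w=cam("wrist")
cv2.imwrite("pics/w12.png",w["color"])
E
```

```text
[ 0.5232 -0.1187  0.2253] 13.6 0.0427 [-0.3  0.2  0.4]
```

View pics/w12.png

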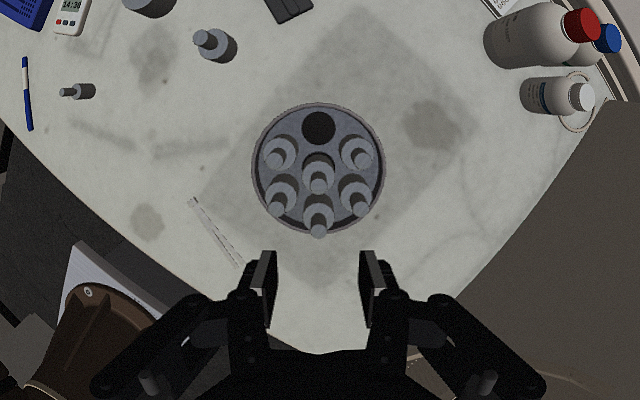

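The middle weight stands upright in place at (318,175). Now over to A.

arm_command(targets="0 0 0 0.3 -0.24 0 0;0 0 0 0.62 -0.48 0 0;0 0 0 0.62 -0.48 0 0;0 0 0 0.62 -0.47 0 0;0 0 0 0.62 -0.47 0 0;0 0 0 0.3 -0.23 0 0;0 0 0 0 0 0.5 0;0 0 0 0 0 0.5 0;0 0 0 0 0 0.5 0;0 0 0 0 0 0.5 0;0 0 0 0 0 0.5 0;0 0 0 0 0 0 0;0 0 0 0 0 0 0")

```text
time: 14.95
position: [0.5737, 0.0687, 0.0999]
tcp_rot: [[0.796, 0.606, -0.002], [0.606, -0.796, -0.0], [-0.002, -0.001, -1.0]]
contact_force: [0.3, -0.2, 0.4]
gripper_width: 0.0428
```

Run:
```python
from h import *
w=cam("wrist")
cv2.imwrite("pics/w13.png",w["color"])
crop(w,240,130,160,160,3.5 and 3,"w13c.png")
np.savez("w13.npz",**{k:np.array(v) for k,v in w.items()})
o=monitor.get_obs();print(o["position"],o["time"],proj(w,np.array([.574,.0690,.085])),proj(w,np.array([.574,.0690,.045])))
```

```text
[0.57439523 0.06873952 0.10073867] 15.0 [317.2358054  234.06978283] [317.42422495 212.07246115]
```

View pics/w13c.png

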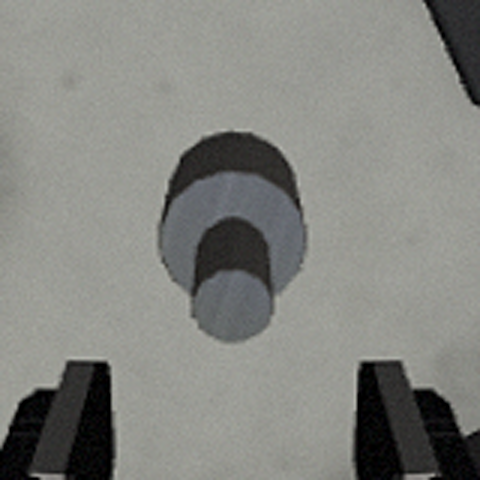

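The knob top is at (317.5,232), about 1 mm ahead. I'll nudge +1 mm in tool x, descend and grip.

arm_command(targets="0 0 0 0.02 0 0.4 0;0 0 0 0 0 0.4 0;0 0 0 0 0 0.3 0;0 0 0 0 0 0.15 0;0 0 0 0 0 0 0;0 0 0 0 0 0 0;0 0 0 0 0 0 -1;0 0 0 0 0 0 -1;0 0 0 0 0 0 -1;0 0 0 0 0 0 -1;0 0 0 0 0 0 -1;0 0 0 0 0 0 -1", force=60)

```text
time: 16.2
position: [0.5755, 0.0696, 0.0388]
tcp_rot: [[0.796, 0.606, 0.001], [0.606, -0.796, 0.0], [0.001, 0.001, -1.0]]
contact_force: [-1.6, 1.3, 9.1]
gripper_width: 0.0162
```

```bash
python3 look.py l14 260 150 240 140 225 130
```

```text
[0.5756 0.0696 0.0388] 16.35 0.0164 [-1.8  1.5  8. ]
```

View pics/l14.png

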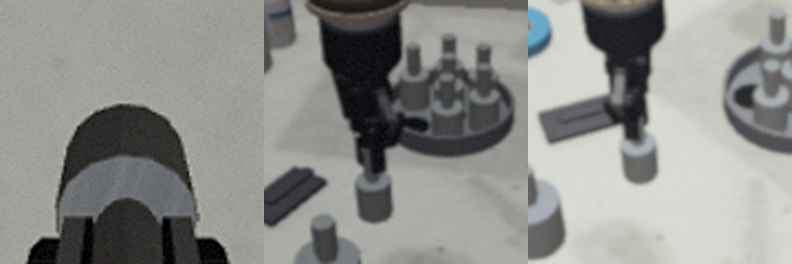

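arm_command(targets="0 0 0 0 0 -0.2 -1;0 0 0 0 0 -0.4 -1;0 0 0 0 0 -0.5 -1;0 0 0 0 0 -0.5 -1;0 0 0 0 0 -0.5 -1;0 0 0 0 0 -0.4 -1;0 0 0 -0.2 0.23 0 -1;0 0 0 -0.4 0.45 0 -1;0 0 0 -0.45 0.5 0 -1;0 0 0 -0.45 0.5 0 -1;0 0 0 -0.4 0.45 0 -1;0 0 0 -0.22 0.24 0 -1;0 0 0 0 0 0 -1;0 0 0 0 0 0 -1;0 0 0 0 0 0 -1")

```text
time: 17.85
position: [0.5623, -0.0884, 0.1626]
tcp_rot: [[0.795, 0.606, -0.0], [0.606, -0.795, 0.0], [-0.0, -0.0, -1.0]]
contact_force: [-1.1, -0.6, -3.1]
gripper_width: 0.0161
```

```bash
python3 look.py l15 260 150 265 120 290 110
```

```text
[ 0.5625 -0.0883  0.1628] 18.0 0.0162 [-0.7  0.6 -3.6]
```

View pics/l15.png

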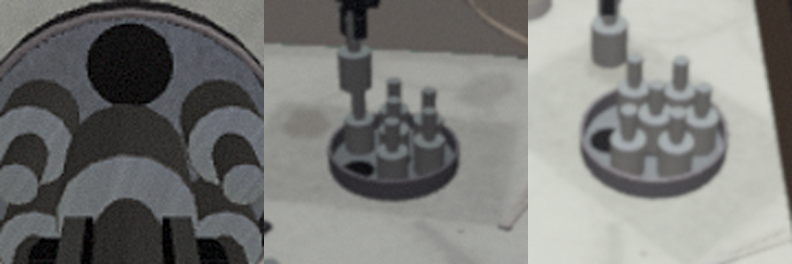

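arm_command(targets="0 0 0 0.01 0.02 0.3 -1;0 0 0 0 0 0.4 -1;0 0 0 0 0 0.4 -1;0 0 0 0 0 0.4 -1;0 0 0 0 0 0.3 -1;0 0 0 0 0 0.2 -1;0 0 0 0 0 0.1 -1;0 0 0 0 0 0 -1;0 0 0 0 0 0 -1")

```text
time: 18.9
position: [0.5639, -0.0896, 0.0583]
tcp_rot: [[0.796, 0.606, 0.001], [0.606, -0.796, -0.0], [0.0, 0.001, -1.0]]
contact_force: [0.4, 0.2, -3.4]
gripper_width: 0.0156
```

```bash
python3 look.py l16 260 150 265 120 290 110
```

```text
[ 0.5639 -0.0897  0.0585] 19.05 0.016 [ 0.1 -0.7 -3. ]
```

View pics/l16.png

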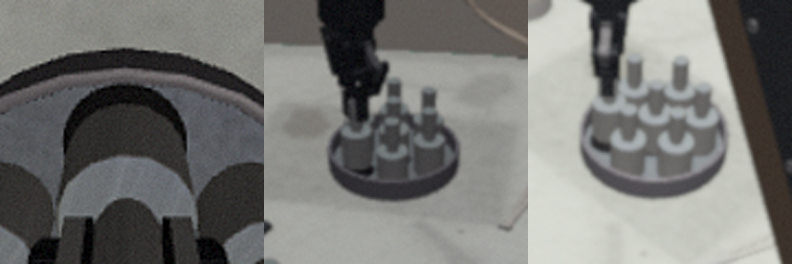

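Well lined up, perhaps 1 mm too far in +y, so I'll correct that and lower to the floor.

arm_command(targets="0 0 0 0 -0.02 0.1 -1;0 0 0 0 0 0.08 -1;0 0 0 0 0 0.04 -1;0 0 0 0 0 0.02 -1;0 0 0 0 0 0 -1;0 0 0 0 0 0 -1")

```text
time: 19.65
position: [0.5631, -0.0888, 0.0467]
tcp_rot: [[0.796, 0.606, 0.001], [0.606, -0.796, -0.0], [0.0, 0.0, -1.0]]
contact_force: [-5.4, 1.8, 19.9]
gripper_width: 0.016
```

```bash
python3 look.py l17 260 150 265 120 290 110
```

```text
[ 0.563  -0.0887  0.0467] 19.8 0.0156 [-5.1  2.2 20.2]
```

View pics/l17.png

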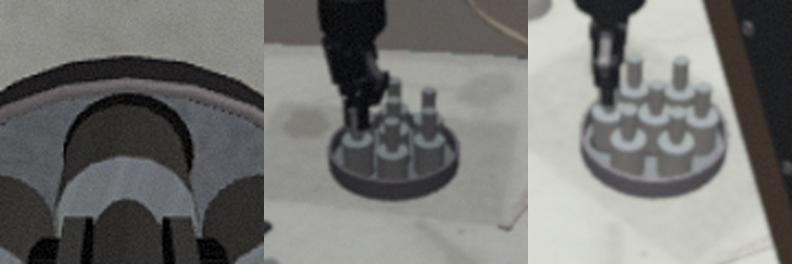

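On the floor (20 N up), centred in the disc. Releasing and rising clear.

arm_command(targets="0 0 0 0 0 -0.02 -1;0 0 0 0 0 0 -0.2;0 0 0 0 0 0 -0.2;0 0 0 0 0 0 -0.2;0 0 0 0 0 0 -0.2;0 0 0 0 0 -0.2 -0.2;0 0 0 0 0 -0.4 -0.2;0 0 0 0 0 -0.5 -0.2;0 0 0 0 0 -0.5 -0.2;0 0 0 0 0 -0.5 -0.2;0 0 0 0 0 -0.5 -0.2;0 0 0 -0.5 0 -0.5 -0.2;0 0 0 -0.5 0 -0.3 -0.2;0 0 0 -0.5 0 0 -0.2;0 0 0 0 0 0 -0.2;0 0 0 0 0 0 -0.2")

```text
time: 21.4
position: [0.5033, -0.1345, 0.2175]
tcp_rot: [[0.796, 0.605, 0.001], [0.605, -0.796, -0.0], [0.001, 0.001, -1.0]]
contact_force: [0.8, -0.1, -0.4]
gripper_width: 0.0341
```

```bash
python3 look.py l18 257 50 265 120 290 110
python3 - <<'E'
from h import *
w=cam("wrist");crop(w,240,30,160,160,3,"w18.png")
np.savez("w18.npz",**{k:np.array(v) for k,v in w.items()})
for q,z in (([.5234,-.119],.093),([.5632,-.0889],.093),([.5234,-.119],.053),([.5632,-.0889],.053)):
    print((proj(w,np.array([*q,z]))-[240,30])*3+1)
E
```

```text
[ 0.5038 -0.1339  0.2168] 21.55 0.034 [-0.5 -0.3  0.1]
[233.69372829 399.31345109]
[234.10265252 240.40834762]
[233.86141992 377.71557987]
[234.22510899 237.75704973]
```

View pics/w18.png

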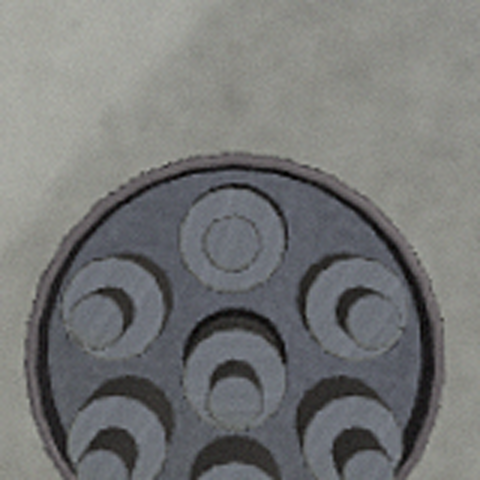

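View pics/l18.png

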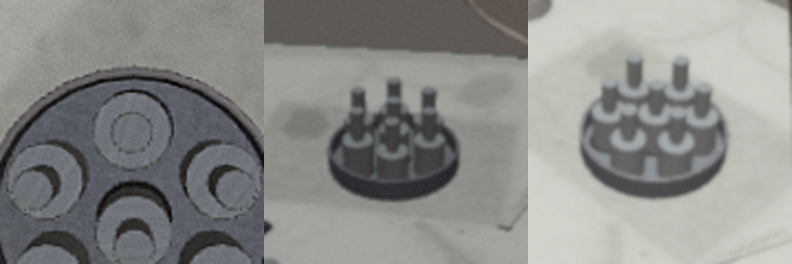

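All seven weights stand upright. The placed knob tops are at (232,241) and (235,397) in the crop, against predictions of (234,240) and (234,399), so within about 1 mm. The arm is clear and still. Handing in.

```bash
python3 -c "
from bench import robot
print(robot.finish_job())"
```

```text
the job is handed in; nothing more can be done
None
```

Both loose weights are back in the case: one in the middle place, the other in the gap in the ring. The job was handed in at about 21.6 s of the 58 s allowed; the system reports no verdict.

**Last checks:** The wrist, side and scene views show all seven weights upright in the hexagonal pattern. The placed knob tops are within about 1 mm of where the wrist camera measured the two places to be. The gripper was open, well above the case and reading about 0 N. The highest force I read was 20 N, when I set the second weight down.

**What failed or disagreed:**
- **First grasp:** It closed on nothing just above the knob, and nothing was touched. The fingertips sit about 35–40 mm farther back than `robot.tips_ahead` implies, so I made both grasps 30 mm lower than first planned.
- **Cameras:** The scene and side cameras disagreed by about 4–5 mm on positions. I used the wrist camera instead, which agreed with itself to within about 0.5 mm on the case and 1 mm on the loose weights.
- **Grip width:** The gripper reported 16 mm on an 18 mm knob, but neither weight slipped.

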